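# Dry the breathing trainer

### The job

Clear the white mug off the drying station and stand it upright on the cork coaster, then stand the clear breathing trainer upright on the station's dark drying plate, its foot wholly on the plate. Then start the dryer: press the green membrane key with the closed fingertips, firmly (about 6 N) but not hard, and hold it for a good second before letting go. Set things down gently, never touch the red key, and leave the oxygen bottle, the blue blower and the spectacle case alone.

Things in the scene. Friction and masses are not known exactly. Their poses are not given: they have to be found in the camera images.
- station: White drying station, fixed, a flat block 160 (its x) by 280 (its y) mm; the white case is 50 mm high. Origin: centre of its underside on the table, z up. On the +y half of its top lies the dark square drying plate, on the -y half a grey membrane panel with the two keys. Its yaw varies by up to 0.35 rad.
- plate (a point): Centre of the top face of the dark square drying plate, 150 by 150 mm, flat, without a rim, 56 mm above the table; at [0, 0.060, 0.056] in the station frame, axes as the station's.
- start_key: Green membrane key, 40 (x) by 44 (y) mm, its flat face 3.5 mm proud of the white case. Origin: centre of that face, at [-0.042, -0.085, 0.0535] in the station frame (front of the panel), axes as the station's. It gives way straight down from 2 N, by only 1.8 mm, with its stop at 5.6 N, and springs back. It registers over 3.5 N of fingertip held for 0.6 s; 40 N breaks it.
- stop_key: Red membrane key of the same size and make, 84 mm behind the green one. Origin: centre of its top face, at [0.042, -0.085, 0.0535] in the station frame. Not to be touched.
- trainer: Breathing trainer, 190 mm tall, about 220 g: round white foot 110 mm across, 20 mm high; clear column 54 mm across up to z = 180 mm; white cap 55 mm across above. White D handle to its +x (see its point), blue stub to -x at z = 40 mm, 50 mm from the axis. Origin: centre of the foot's underside, z up. Stands on the table, left or right, any yaw; grip the column's top from above across its y.
- mug: White mug, 250 g (the mass varies), 95 mm tall, 64 mm across at the rim, wall 4 mm; its handle stands out in its +y direction. Origin: centre of its underside, z up. It starts standing on the drying plate at any yaw; it can be gripped from above over its outside, across its x direction, clear of the handle.
- coaster: Round cork coaster, fixed, 110 mm across, 6 mm thick. Origin: centre of its underside on the table, z up. It lies on the table on the other side from the trainer.
- oxygen: Bystander: upright bare-metal oxygen bottle, 80 mm across, green shoulder and brass valve, 270 mm tall, loose, 1.6 kg. Origin: centre of its underside. It stands at the far left or far right.
- blower: Bystander: bright blue breathing device, foot 85 by 110 mm with a square tower, 181 mm tall, loose, 300 g. Origin: centre of its underside. It stands at the other far side from the oxygen bottle.
- case: Bystander: brown spectacle case with a brass seam, 150 (x) by 56 (y) by 38 mm, loose, lying between the robot and the station. Origin: centre of its underside.
- trainer_handle (a point): Outermost bend of the trainer's white D handle, at [0.068, 0, 0.100] in its frame. The handle is 12 mm round bar in the trainer's x-z plane; it leaves the column at z = 166 mm, reaches 74 mm from the axis and comes back to the foot at z = 22 mm.

How it is judged:
By the outcome, as a careful person would: the job done as asked, in the order asked, and still so for the second after the job is handed in, with the robot touching nothing.
It also fails if it takes over 72 s, if anything falls off the work surface, if the arm or the gripper's body presses on something with over 40 N, if the wrist force passes 120 N, or if a joint passes its speed limit or range.

### The arm

A 6-joint arm with a two-finger parallel gripper is mounted at the origin on the work surface. World frame = base frame: x ahead of the robot, y to its left, z up, the work surface at z = 0. Lengths are in mm, angles in rad, forces in N, time in s.
With the tool pointing down it reaches from about 350 to 775 mm from the base axis. Payload 7.3 kg.
Tool frame: the origin (TCP) lies at the very end of the fingers, on their centre line; the grasp point (between the pads) lies bot.grip_point_offset behind it (bot.grip_point_offset is the distance from the TCP to the grasp point, in mm); z points along the fingers, y is the line along which they close (so a half turn about z gives the same grasp; the last joint's range is limited). The gripper opens to 92 mm and grips with 3 to 60 N. Pads are 19 mm wide; open, the fingers measure 130 mm over their backs; the gripper's body (75 mm by 190 mm) begins 47 mm behind the grasp point.
Start: joints at [1.109, 0.342, 1.524, -0, 1.275, -0.146], TCP at [163.038, 499.062, 226.741] pointing down, gripper open.
Joint ranges: [-2.53, 2.53], [-0.77, 2.02], [0.04, 2.7], [-1, 4.14], [0.28, 2.66], [-3.11, 3.11]. Speed limits (rad/s): [2.57, 2.57, 3.14, 3.14, 3.14, 3.14].

### API

Orientations are given as [roll, pitch, yaw] about the fixed x, y, z axes, in that order (R = Rz(yaw) Ry(pitch) Rx(roll)).
In Python, from plant import bot gives the robot as it stands. The module is installed in compiled form; this text tells all that it offers.
- The arm moves only by the tool carry_out, never from a script. Its argument "plan" is a list of rows, each an object of numbers: "tx", "ty", "tz": the shift along the world's x, y, z in mm; "rx", "ry", "rz": the turn, a rotation vector about the world's x, y, z in rad. A call has 1 to 12 rows; each row shifts and turns the commanded pose from where the row before left it; what a row does not reach is not made up. A row lasts 1/10 s, in which the tool goes at most 50 mm and 8.59 degrees, less where a joint would pass 70% of its speed; a pose out of reach is approached as far as the arm can. A call with a gripper value outside its range is refused whole. "gripper" is the closure, from 0 (fully open) to 1 (shut), set as the call begins (left out, the last holds). The fingers move at their own pace and stop on an object; the grip force is fixed at half the most. Time passes only in rows, so rows that do not move let the fingers close. It gives the time, the measured TCP pose, the force, the opening and the grip force at its end, in the units of the state.
- bot.get_obs(): the state, without advancing time (a new reading comes with each control period).
- bot.capture(name): name is "scene" or "top"; returns the picture (480x640x3 uint8, red, green, blue); there is no depth.
- bot.camera_model(name): a dict with "camera_matrix" (3x3 intrinsics, pixels), "R" (3x3) and "t" (3): a world point X has camera coordinates R X + t. Camera axes: x right, y down, z forward; pixel columns grow to the right and rows downward; lengths in mm; the calibration is good to about 2 mm. A picture is of the moment at which its call begins. camera_model takes no time and is no camera call.
- bot.close_job(): hands the job in; it is judged then, once.
The state is a dict: "time": time; "joint_positions": joint angles; "dq": joint speeds; "tau": joint torques, N m; "tool_pos": TCP position; "tcp_rot": TCP orientation; "contact_force": force on the tool from outside, world axes, zero at the start; "moment": the same for the moment, N m; "grip_width": finger opening in mm; "finger_force": force on a finger pad.
Only numpy, scipy, OpenCV 4.12 (cv2) and the standard library are available. Lean on these libraries where they do the work, as an engineer would, in place of code of your own. Each camera call takes 0.05 s, during which the arm holds its last target. There are 200 camera calls.

## Working session

There is one attempt and no reset: what is moved stays moved. The work goes in short steps, Python scripts to look and compute and a tool call to move; the robot and the scene stay as the last step left them, time stands still between calls to the robot, and variables do not carry over. Pictures are saved under pics/ and viewed, at most 10 in all, crops included, and the job is handed in when it is done.

Besides the shell and the picture viewer there is one more tool, called after "Call:" as name([rows], argument=value, ...), one row to a line, values as JSON. carry_out: Moves the arm, as the interface text tells. Its arguments: {"type":"object","properties":{"plan":{"type":"array"},"gripper":{"type":"number"}},"required":["plan"]}

```bash
mkdir -p pics; python3 - <<'E'
from plant import bot
import cv2,numpy as np
for n in("scene","top"):
    cv2.imwrite(f"pics/{n}0.png",bot.capture(n)[:,:,::-1]); m=bot.camera_model(n)
    print(n,np.round(m["camera_matrix"],1).tolist(),np.round(m["R"],3).tolist(),np.round(m["t"],1), np.round(-m["R"].T@m["t"]))
print(bot.get_obs(),bot.grip_point_offset)
E
```

```text
scene [[548.6, 0.0, 312.0], [0.0, 548.6, 242.5], [0.0, 0.0, 1.0]] [[-0.536, 0.844, 0.004], [0.597, 0.383, -0.705], [-0.596, -0.376, -0.709]] [ 279.5 -230.1 1479.5] [1170.  408.  886.]
top [[597.7, 0.0, 316.5], [0.0, 597.7, 245.4], [0.0, 0.0, 1.0]] [[-0.005, -1.0, -0.002], [-0.998, 0.005, -0.069], [0.07, 0.002, -0.998]] [  22.5  494.4 1208.7] [ 409.   18. 1240.]
{'time': 0.1, 'joint_positions': array([ 1.10898782e+00,  3.42611204e-01,  1.52491228e+00, -3.53180016e-07,
        1.27537907e+00, -1.45989683e-01]), 'dq': array([ 0.00028643, -0.0029443 , -0.00166207,  0.00212022, -0.00150596,
        0.00036309]), 'tau': array([ 2.71117111e-03, -4.32008493e+01, -2.44698125e+01,  7.19421892e-02,
        5.27774740e-02, -4.22177254e-05]), 'tool_pos': array([162.87727596, 498.72415945, 226.13938454]), 'tcp_rot': array([-3.14029664e+00, -1.90219641e-04,  2.82577381e+00]), 'contact_force': array([ 0.92164093, -0.31100531, -0.66664457]), 'moment': array([ 0.06585254, -0.00831531,  0.00517636]), 'finger_force': 0.0, 'grip_width': 91.71854521432877} 18.8
```

View pics/scene0.png

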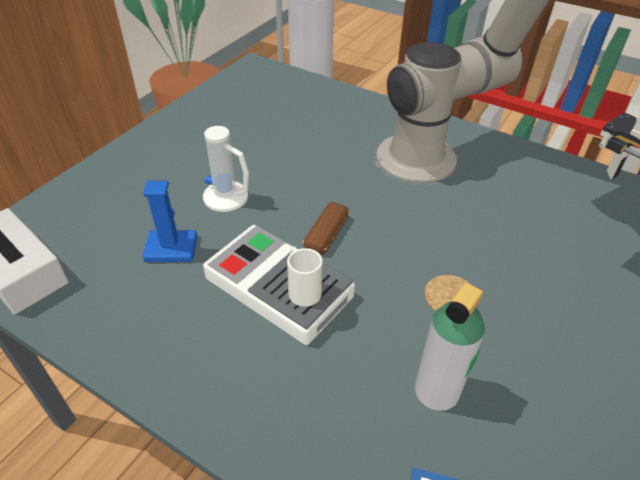

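View pics/top0.png

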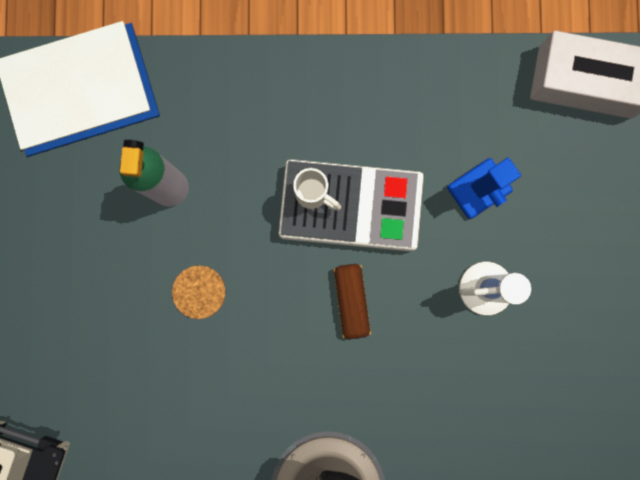

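The top view shows the mug on the plate (311,188), the station with its corners near (287,161), (423,171), (417,250) and (280,241), and the keys red (395,187) and green (392,229). The coaster is at (198,292), the trainer's foot at (487,289) and its cap at (515,289). I'll enlarge both views.

```bash
python3 - <<'E'
import cv2
a=cv2.imread("pics/top0.png")[150:330,275:540]; cv2.imwrite("pics/topc.png",cv2.resize(a,None,fx=3,fy=3,interpolation=cv2.INTER_CUBIC))
a=cv2.imread("pics/scene0.png")[120:345,195:365]; cv2.imwrite("pics/scenec.png",cv2.resize(a,None,fx=2.6,fy=2.6,interpolation=cv2.INTER_CUBIC))
E
```

```text
(no output)
```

View pics/topc.png

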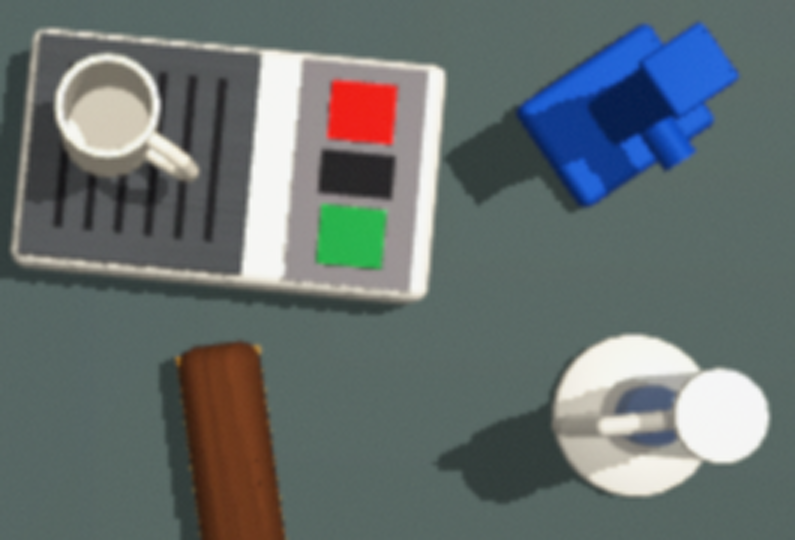

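View pics/scenec.png

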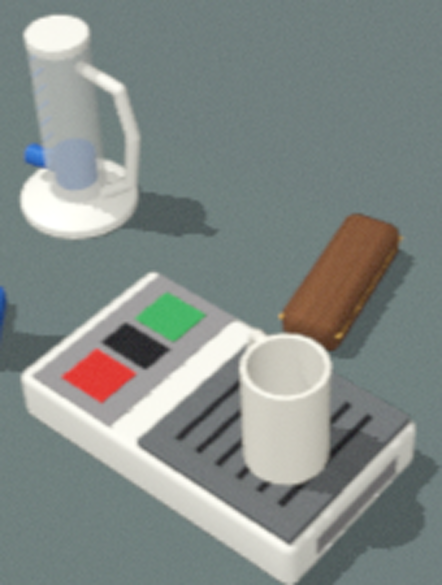

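The crops give these positions. Top crop: mug rim (108,106), handle tip (190,172), green (351,237), red (362,112), trainer cap (722,415), foot (634,415), handle bend (600,424). Scene crop: rim (285,368), green (171,317), red (99,376), cap (58,35), handle bend about (137,137).

```bash
cat >h.py <<'E'
from plant import bot
import cv2,numpy as np
M={n:bot.camera_model(n) for n in("scene","top")}
def P(n): m=M[n]; return m["camera_matrix"]@np.c_[m["R"],m["t"]]
def tri(a,b):
    X=cv2.triangulatePoints(P("top"),P("scene"),np.array(a,float),np.array(b,float)).ravel(); return X[:3]/X[3]
def ray(n,p,z):
    m=M[n]; c=-m["R"].T@m["t"]; d=m["R"].T@np.linalg.inv(m["camera_matrix"])@[*p,1]; return c+d*(z-c[2])/d[2]
T=lambda x,y:(275+x/3,150+y/3)
S=lambda x,y:(195+x/2.6,120+y/2.6)
E
python3 - <<'E'
from h import *
np.set_printoptions(precision=1,suppress=True)
for k,a,b,z in [("rim",(108,106),(285,368),151),("green",(351,237),(171,317),53.5),("red",(362,112),(99,376),53.5),("cap",(722,415),(58,35),190),("bend",(600,424),(137,137),100)]:
    print(k,tri(T(*a),S(*b)),ray("top",T(*a),z),ray("scene",S(*b),z))
print("foot",ray("top",T(634,415),20),"mughandle",ray("top",T(190,172),106),"coaster",ray("top",(198.5,292),6), ray("scene",(449,294),6))
C=[ray("top",T(*p),50) for p in((37,30),(445,67),(427,299),(13,262))]; print("corners",np.array(C),np.mean(C,0))
for p in ((333,266),(366,265),(369,337),(342,338)): print("case",ray("top",p,30))
for p in ((487,289),(463,183),(170,195),(138,168),(505,170)): print(ray("top",p,0))
E
```

```text
rim [596.6  30.1 146. ] [596.1  29.4 151. ] [600.2  33.4 151. ]
green [ 524.1 -130.5   48.9] [ 524.1 -130.6   53.5] [ 527.2 -126.5   53.5]
red [ 608.3 -139.2   48.8] [ 607.9 -139.1   53.5] [ 611.1 -135.5   53.5]
cap [ 404.5 -328.9  185.3] [ 405.4 -328.6  190. ] [ 409.1 -322.   190. ]
bend [ 394.6 -273.6   93.8] [ 399.8 -280.9  100. ] [ 396.8 -255.7  100. ]
foot [ 405.1 -325.1   20. ] mughandle [561.1 -22.1 106. ] coaster [400.4 263.6   6. ] [403.5 261.3   6. ]
corners [[ 665.2   78.    50. ]
 [ 638.6 -195.7   50. ]
 [ 482.8 -181.    50. ]
 [ 508.9   94.2   50. ]] [573.9 -51.1  50. ]
case [451.7 -13.1  30. ]
case [453.4 -79.9  30. ]
case [308.8 -84.4  30. ]
case [307.1 -30.2  30. ]
[ 403.6 -332.     0. ]
[ 625.2 -287.3    0. ]
[603.1 326.3   0. ]
[660.7 394.2   0. ]
[ 652.3 -375.9    0. ]
```

Measured results in mm:
- **Mug:** axis at about (598,31), rim at about 148, handle at angle −2.18 rad.
- **Station:** yaw −0.10, centre (575,−50), so the plate is at (581,10) and the green key at (525,−130).
- **Trainer:** (406,−326), with its handle at about 1.72 rad.
- **Coaster:** (402,262).

Next I move to the mug, with the closing line at −0.61.

Call:
carry_out([
  {"tx": 24, "ty": -26, "rz": -0.104},
  {"tx": 24, "ty": -26, "rz": -0.104},
  {"tx": 24, "ty": -26, "rz": -0.104},
  {"tx": 24, "ty": -26, "rz": -0.104},
  {"tx": 24, "ty": -26, "rz": -0.104},
  {"tx": 24, "ty": -26, "rz": -0.104},
  {"tx": 24, "ty": -26, "rz": -0.104},
  {"tx": 24, "ty": -26, "rz": -0.104},
  {"tx": 24, "ty": -26, "rz": -0.104},
  {"tx": 24, "ty": -26, "rz": -0.104},
  {"tx": 24, "ty": -26, "rz": -0.104},
  {"tx": 24, "ty": -26, "rz": -0.104},
], gripper=0)

```text
invalid input at $.plan[0]: expected keys tx, ty, tz, rx, ry, rz
```

Call:
carry_out([
  {"tx": 24.5, "ty": -26, "rz": -0.103},
  {"tx": 24.5, "ty": -26, "rz": -0.103},
  {"tx": 24.5, "ty": -26, "rz": -0.103},
  {"tx": 24.5, "ty": -26, "rz": -0.103},
  {"tx": 24.5, "ty": -26, "rz": -0.103},
  {"tx": 24.5, "ty": -26, "rz": -0.103, "tz": -10},
  {"tz": -20},
  {"tz": -10},
  {},
  {},
])

```text
invalid input at $.plan[0]: expected keys tx, ty, tz, rx, ry, rz
```

```bash
python3 - <<'E'
from h import *
o=bot.get_obs();print(o["tool_pos"],o["tcp_rot"],o["joint_positions"],o["time"])
a=bot.capture("scene")[130:345,195:425,::-1]; b=bot.capture("top")[100:300,230:420,::-1]
a=cv2.resize(a,(420,393),interpolation=2);b=cv2.resize(b,(373,393),interpolation=2)
cv2.imwrite("pics/m1.png",np.hstack([a,b]))
E
```

```text
[162.87727596 498.72415945 226.13938454] [-3.14029664e+00 -1.90219641e-04  2.82577381e+00] [ 1.10898782e+00  3.42611204e-01  1.52491228e+00 -3.53180016e-07
  1.27537907e+00 -1.45989683e-01] 0.1
```

View pics/m1.png

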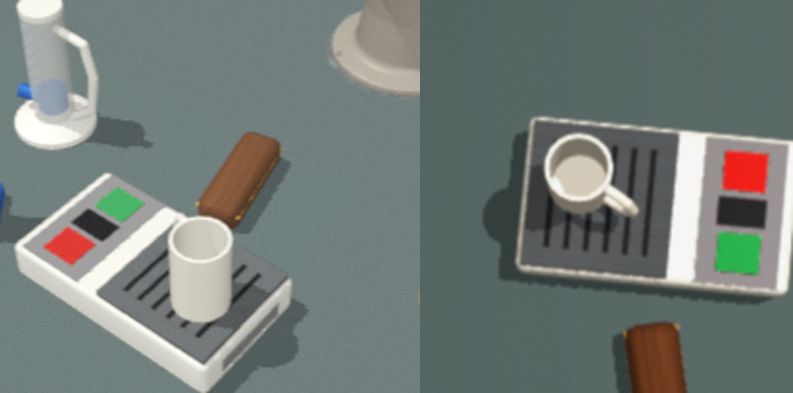

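The move was refused because every row needs all six keys, so the picture shows nothing has moved: mug rim at (579,170), handle tip at (632,210) in its right half. I'll resend the rows in full.

Call:
carry_out([
  {"tx": 24, "ty": -26, "tz": 0, "rx": 0, "ry": 0, "rz": -0.104},
  {"tx": 24, "ty": -26, "tz": 0, "rx": 0, "ry": 0, "rz": -0.104},
  {"tx": 24, "ty": -26, "tz": 0, "rx": 0, "ry": 0, "rz": -0.104},
  {"tx": 24, "ty": -26, "tz": 0, "rx": 0, "ry": 0, "rz": -0.104},
  {"tx": 24, "ty": -26, "tz": 0, "rx": 0, "ry": 0, "rz": -0.104},
  {"tx": 24, "ty": -26, "tz": 0, "rx": 0, "ry": 0, "rz": -0.104},
  {"tx": 24, "ty": -26, "tz": 0, "rx": 0, "ry": 0, "rz": -0.104},
  {"tx": 24, "ty": -26, "tz": 0, "rx": 0, "ry": 0, "rz": -0.104},
  {"tx": 24, "ty": -26, "tz": 0, "rx": 0, "ry": 0, "rz": -0.104},
  {"tx": 24, "ty": -26, "tz": 0, "rx": 0, "ry": 0, "rz": -0.104},
  {"tx": 24, "ty": -26, "tz": 0, "rx": 0, "ry": 0, "rz": -0.104},
  {"tx": 24, "ty": -26, "tz": 0, "rx": 0, "ry": 0, "rz": -0.104},
], gripper=0)

```text
time: 1.4
tool_pos: [451.8, 185.8, 226.7]
tcp_rot: [-3.141, -0.0, 1.573]
contact_force: [-0.0, -0.2, -0.7]
grip_width: 91.8
finger_force: 0.0
```

Call:
carry_out([
  {"tx": 24.5, "ty": -26, "tz": 0, "rx": 0, "ry": 0, "rz": -0.103},
  {"tx": 24.5, "ty": -26, "tz": 0, "rx": 0, "ry": 0, "rz": -0.103},
  {"tx": 24.5, "ty": -26, "tz": 0, "rx": 0, "ry": 0, "rz": -0.103},
  {"tx": 24.5, "ty": -26, "tz": 0, "rx": 0, "ry": 0, "rz": -0.103},
  {"tx": 24.5, "ty": -26, "tz": 0, "rx": 0, "ry": 0, "rz": -0.103},
  {"tx": 24.5, "ty": -26, "tz": 0, "rx": 0, "ry": 0, "rz": -0.103},
  {"tx": 0, "ty": 0, "tz": -20, "rx": 0, "ry": 0, "rz": 0},
  {"tx": 0, "ty": 0, "tz": -20, "rx": 0, "ry": 0, "rz": 0},
  {"tx": 0, "ty": 0, "tz": 0, "rx": 0, "ry": 0, "rz": 0},
  {"tx": 0, "ty": 0, "tz": 0, "rx": 0, "ry": 0, "rz": 0},
])

```text
time: 2.4
tool_pos: [598.0, 31.2, 186.8]
tcp_rot: [-3.141, 0.0, 0.96]
contact_force: [0.3, -0.3, 1.2]
grip_width: 91.7
finger_force: 0.0
```

```bash
python3 - <<'E'
from h import *
o=bot.get_obs();print(o["tool_pos"],o["tcp_rot"],o["joint_positions"],o["time"])
a=bot.capture("scene")[130:345,195:425,::-1]; b=bot.capture("top")[100:300,230:420,::-1]
a=cv2.resize(a,(420,393),interpolation=2);b=cv2.resize(b,(373,393),interpolation=2)
cv2.imwrite("pics/m2.png",np.hstack([a,b]))
E
```

```text
[597.96508055  31.17627503 186.84705443] [-3.14109204e+00  3.12389436e-04  9.59909490e-01] [-7.58447835e-02  5.09071573e-01  1.37143898e+00 -1.41526731e-05
  1.26167203e+00  5.35046441e-01] 2.4
```

View pics/m2.png

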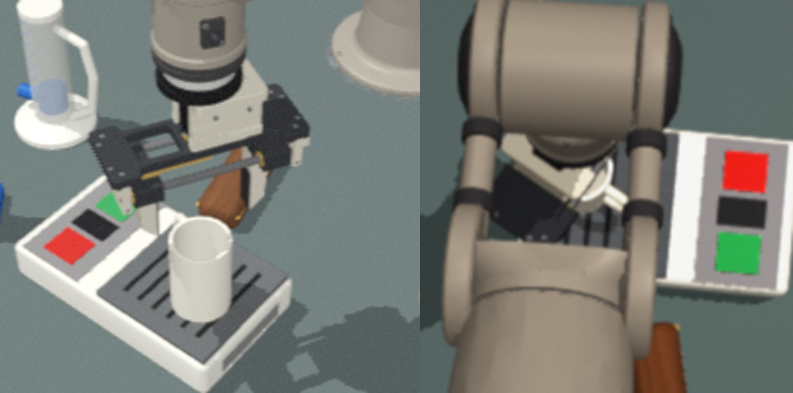

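The gripper is centred over the mug: finger tips at about (148,230) and (255,205), with the rim centre below them at (202,238). Next I descend and grip.

Call:
carry_out([
  {"tx": 0, "ty": 0, "tz": -15, "rx": 0, "ry": 0, "rz": 0},
  {"tx": 0, "ty": 0, "tz": -15, "rx": 0, "ry": 0, "rz": 0},
  {"tx": 0, "ty": 0, "tz": -12, "rx": 0, "ry": 0, "rz": 0},
  {"tx": 0, "ty": 0, "tz": -12, "rx": 0, "ry": 0, "rz": 0},
  {"tx": 0, "ty": 0, "tz": -12, "rx": 0, "ry": 0, "rz": 0},
  {"tx": 0, "ty": 0, "tz": -12, "rx": 0, "ry": 0, "rz": 0},
  {"tx": 0, "ty": 0, "tz": 0, "rx": 0, "ry": 0, "rz": 0},
  {"tx": 0, "ty": 0, "tz": 0, "rx": 0, "ry": 0, "rz": 0},
])

```text
time: 3.3
tool_pos: [598.1, 31.1, 108.6]
tcp_rot: [-3.141, 0.0, 0.96]
contact_force: [0.6, -0.2, 0.6]
grip_width: 91.8
finger_force: 0.0
```

Call:
carry_out([
  {"tx": 0, "ty": 0, "tz": 0, "rx": 0, "ry": 0, "rz": 0},
  {"tx": 0, "ty": 0, "tz": 0, "rx": 0, "ry": 0, "rz": 0},
  {"tx": 0, "ty": 0, "tz": 0, "rx": 0, "ry": 0, "rz": 0},
  {"tx": 0, "ty": 0, "tz": 0, "rx": 0, "ry": 0, "rz": 0},
  {"tx": 0, "ty": 0, "tz": 0, "rx": 0, "ry": 0, "rz": 0},
  {"tx": 0, "ty": 0, "tz": 0, "rx": 0, "ry": 0, "rz": 0},
  {"tx": 0, "ty": 0, "tz": 0, "rx": 0, "ry": 0, "rz": 0},
  {"tx": 0, "ty": 0, "tz": 0, "rx": 0, "ry": 0, "rz": 0},
], gripper=1)

```text
time: 4.1
tool_pos: [598.1, 31.1, 109.0]
tcp_rot: [3.141, -0.0, 0.96]
contact_force: [-1.0, 0.3, 3.7]
grip_width: 62.6
finger_force: 30.0
```

Call:
carry_out([
  {"tx": 0, "ty": 0, "tz": 5, "rx": 0, "ry": 0, "rz": 0},
  {"tx": 0, "ty": 0, "tz": 10, "rx": 0, "ry": 0, "rz": 0},
  {"tx": 0, "ty": 0, "tz": 15, "rx": 0, "ry": 0, "rz": 0},
  {"tx": 0, "ty": 0, "tz": 15, "rx": 0, "ry": 0, "rz": 0},
  {"tx": -10, "ty": 12, "tz": 0, "rx": 0, "ry": 0, "rz": 0},
  {"tx": -20, "ty": 24, "tz": 0, "rx": 0, "ry": 0, "rz": 0},
  {"tx": -24, "ty": 28, "tz": 0, "rx": 0, "ry": 0, "rz": 0},
  {"tx": -24, "ty": 28, "tz": 0, "rx": 0, "ry": 0, "rz": 0},
  {"tx": -24, "ty": 28, "tz": 0, "rx": 0, "ry": 0, "rz": 0},
  {"tx": -24, "ty": 28, "tz": 0, "rx": 0, "ry": 0, "rz": 0},
  {"tx": -24, "ty": 28, "tz": 0, "rx": 0, "ry": 0, "rz": 0},
  {"tx": -20, "ty": 24, "tz": 0, "rx": 0, "ry": 0, "rz": 0},
])

```text
time: 5.3
tool_pos: [425.2, 232.5, 153.3]
tcp_rot: [-3.14, 0.001, 0.96]
contact_force: [-0.2, -0.0, -1.6]
grip_width: 62.1
finger_force: 30.0
```

Call:
carry_out([
  {"tx": -18, "ty": 21, "tz": -15, "rx": 0, "ry": 0, "rz": 0},
  {"tx": -8, "ty": 10, "tz": -15, "rx": 0, "ry": 0, "rz": 0},
  {"tx": 0, "ty": 0, "tz": -20, "rx": 0, "ry": 0, "rz": 0},
  {"tx": 0, "ty": 0, "tz": -15, "rx": 0, "ry": 0, "rz": 0},
  {"tx": 0, "ty": 0, "tz": -12, "rx": 0, "ry": 0, "rz": 0},
  {"tx": 0, "ty": 0, "tz": -6, "rx": 0, "ry": 0, "rz": 0},
  {"tx": 0, "ty": 0, "tz": 0, "rx": 0, "ry": 0, "rz": 0},
  {"tx": 0, "ty": 0, "tz": 0, "rx": 0, "ry": 0, "rz": 0},
  {"tx": 0, "ty": 0, "tz": 0, "rx": 0, "ry": 0, "rz": 0},
])

```text
time: 6.2
tool_pos: [402.3, 262.3, 71.4]
tcp_rot: [3.141, -0.001, 0.96]
contact_force: [1.0, -0.2, -2.6]
grip_width: 62.5
finger_force: 30.0
```

```bash
python3 - <<'E'
from h import *
o=bot.get_obs();print(o["tool_pos"],o["time"],o["contact_force"])
a=bot.capture("scene")[200:420,350:520,::-1]
cv2.imwrite("pics/m3.png",cv2.resize(a,None,fx=2.5,fy=2.5,interpolation=2))
E
```

```text
[402.29747264 262.26676371  71.37618018] 6.2 [ 0.97083565 -0.15370378 -2.55788809]
```

View pics/m3.png

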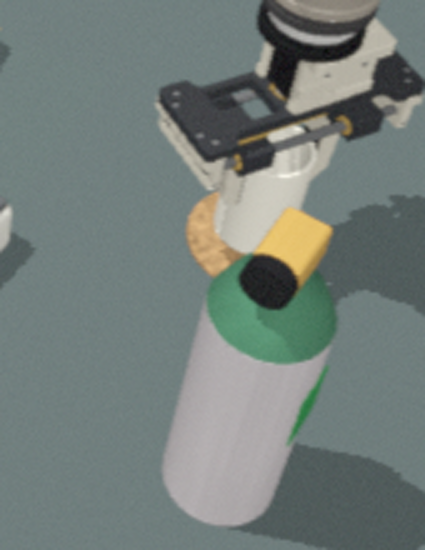

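The mug hangs over the coaster (bottom near (255,245), coaster left edge at (188,228)). There are about 12 mm to go, so I lower it slowly.

Call:
carry_out([
  {"tx": 0, "ty": 0, "tz": -4, "rx": 0, "ry": 0, "rz": 0},
  {"tx": 0, "ty": 0, "tz": -4, "rx": 0, "ry": 0, "rz": 0},
  {"tx": 0, "ty": 0, "tz": -1.5, "rx": 0, "ry": 0, "rz": 0},
  {"tx": 0, "ty": 0, "tz": -1, "rx": 0, "ry": 0, "rz": 0},
  {"tx": 0, "ty": 0, "tz": -1, "rx": 0, "ry": 0, "rz": 0},
  {"tx": 0, "ty": 0, "tz": -0.5, "rx": 0, "ry": 0, "rz": 0},
  {"tx": 0, "ty": 0, "tz": 0, "rx": 0, "ry": 0, "rz": 0},
  {"tx": 0, "ty": 0, "tz": 0, "rx": 0, "ry": 0, "rz": 0},
])

```text
time: 7.05
tool_pos: [402.1, 262.1, 59.0]
tcp_rot: [3.141, -0.0, 0.96]
contact_force: [-1.5, -1.4, 2.0]
grip_width: 62.3
finger_force: 30.0
```

Call:
carry_out([
  {"tx": 0, "ty": 0, "tz": 0, "rx": 0, "ry": 0, "rz": 0},
  {"tx": 0, "ty": 0, "tz": 0, "rx": 0, "ry": 0, "rz": 0},
  {"tx": 0, "ty": 0, "tz": 0, "rx": 0, "ry": 0, "rz": 0},
  {"tx": 0, "ty": 0, "tz": 0, "rx": 0, "ry": 0, "rz": 0},
  {"tx": 0, "ty": 0, "tz": 0, "rx": 0, "ry": 0, "rz": 0},
  {"tx": 0, "ty": 0, "tz": 10, "rx": 0, "ry": 0, "rz": 0},
  {"tx": 0, "ty": 0, "tz": 15, "rx": 0, "ry": 0, "rz": 0},
  {"tx": 0, "ty": 0, "tz": 25, "rx": 0, "ry": 0, "rz": 0},
  {"tx": 0, "ty": 0, "tz": 35, "rx": 0, "ry": 0, "rz": 0},
  {"tx": 0, "ty": 0, "tz": 40, "rx": 0, "ry": 0, "rz": 0},
  {"tx": 0, "ty": 0, "tz": 40, "rx": 0, "ry": 0, "rz": 0},
  {"tx": 0, "ty": 0, "tz": 0, "rx": 0, "ry": 0, "rz": 0},
], gripper=0)

```text
time: 8.25
tool_pos: [404.5, 263.3, 229.8]
tcp_rot: [3.136, -0.01, 0.96]
contact_force: [-0.6, -0.4, -0.4]
grip_width: 92.1
finger_force: 0.0
```

Call:
carry_out([
  {"tx": 0, "ty": -15, "tz": 5, "rx": 0, "ry": 0, "rz": 0.05},
  {"tx": 0, "ty": -30, "tz": 5, "rx": 0, "ry": 0, "rz": 0.05},
  {"tx": 0, "ty": -36, "tz": 5, "rx": 0, "ry": 0, "rz": 0.05},
  {"tx": 0, "ty": -36, "tz": 5, "rx": 0, "ry": 0, "rz": 0.05},
  {"tx": 0, "ty": -36, "tz": 5, "rx": 0, "ry": 0, "rz": 0.05},
  {"tx": 0, "ty": -36, "tz": 0, "rx": 0, "ry": 0, "rz": 0.05},
  {"tx": 0, "ty": -36, "tz": 0, "rx": 0, "ry": 0, "rz": 0.05},
  {"tx": 0, "ty": -36, "tz": 0, "rx": 0, "ry": 0, "rz": 0.05},
  {"tx": 0, "ty": -36, "tz": 0, "rx": 0, "ry": 0, "rz": 0.05},
  {"tx": 0, "ty": -36, "tz": 0, "rx": 0, "ry": 0, "rz": 0.05},
  {"tx": 0, "ty": -36, "tz": 0, "rx": 0, "ry": 0, "rz": 0.05},
  {"tx": 0, "ty": -36, "tz": 0, "rx": 0, "ry": 0, "rz": 0.05},
])

```text
time: 9.45
tool_pos: [401.5, -144.2, 248.7]
tcp_rot: [-3.141, -0.0, 1.562]
contact_force: [0.4, -0.0, -0.5]
grip_width: 91.9
finger_force: 0.0
```

Call:
carry_out([
  {"tx": 0, "ty": -36, "tz": 0, "rx": 0, "ry": 0, "rz": 0.05},
  {"tx": 0, "ty": -36, "tz": 0, "rx": 0, "ry": 0, "rz": 0.05},
  {"tx": 2, "ty": -36, "tz": 0, "rx": 0, "ry": 0, "rz": 0.05},
  {"tx": 2, "ty": -36, "tz": 0, "rx": 0, "ry": 0, "rz": 0},
  {"tx": 0, "ty": -28, "tz": 0, "rx": 0, "ry": 0, "rz": 0},
  {"tx": 0, "ty": -11, "tz": 0, "rx": 0, "ry": 0, "rz": 0},
  {"tx": 0, "ty": 0, "tz": 0, "rx": 0, "ry": 0, "rz": 0},
  {"tx": 0, "ty": 0, "tz": 0, "rx": 0, "ry": 0, "rz": 0},
  {"tx": 0, "ty": 0, "tz": 0, "rx": 0, "ry": 0, "rz": 0},
])

```text
time: 10.35
tool_pos: [406.1, -324.6, 248.9]
tcp_rot: [3.141, -0.0, 1.711]
contact_force: [0.5, -0.3, 0.2]
grip_width: 91.7
finger_force: 0.0
```

```bash
python3 - <<'E'
from h import *
o=bot.get_obs();print(o["tool_pos"],o["tcp_rot"],o["joint_positions"],o["time"])
a=bot.capture("scene")[60:340,150:510,::-1]; b=bot.capture("top")[200:400,150:330,::-1]
p=P("scene")@[*o["tool_pos"],1]; print(p[:2]/p[2]-[150,60])
cv2.imwrite("pics/m4.png",np.hstack([cv2.resize(a,(514,400),interpolation=2),cv2.resize(b,None,fx=1.55,fy=2,interpolation=2)]))
E
```

```text
[ 406.14067532 -324.58248053  248.90072036] [ 3.14144185e+00 -4.06800389e-04  1.71100671e+00] [-8.21948832e-01  3.15962087e-01  1.49948289e+00  3.67220526e-04
  1.32639523e+00 -9.62248092e-01] 10.35
[63.99857073 49.3257303 ]
```

View pics/m4.png

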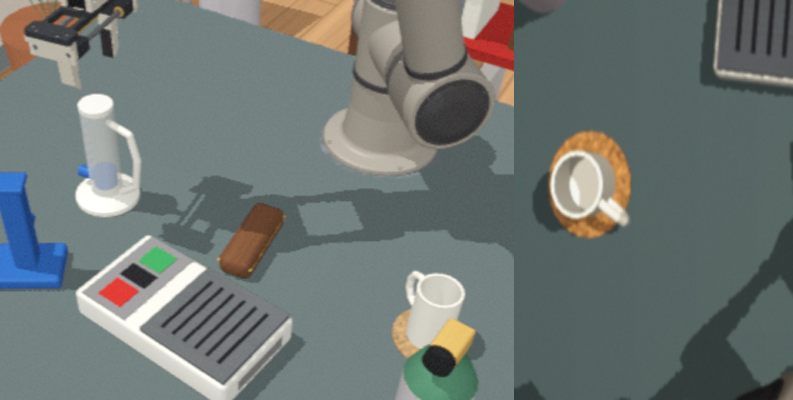

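The mug stands upright on the coaster (mug at (580,185) within the coaster disc at (590,183)). The gripper is above the trainer (tips' midpoint (91,70), cap at (97,102)), so I descend to grip it.

Call:
carry_out([
  {"tx": 0.5, "ty": -1.5, "tz": -10, "rx": 0, "ry": 0, "rz": 0},
  {"tx": 0, "ty": 0, "tz": -15, "rx": 0, "ry": 0, "rz": 0},
  {"tx": 0, "ty": 0, "tz": -15, "rx": 0, "ry": 0, "rz": 0},
  {"tx": 0, "ty": 0, "tz": -15, "rx": 0, "ry": 0, "rz": 0},
  {"tx": 0, "ty": 0, "tz": -15, "rx": 0, "ry": 0, "rz": 0},
  {"tx": 0, "ty": 0, "tz": -15, "rx": 0, "ry": 0, "rz": 0},
  {"tx": 0, "ty": 0, "tz": -15, "rx": 0, "ry": 0, "rz": 0},
  {"tx": 0, "ty": 0, "tz": -10, "rx": 0, "ry": 0, "rz": 0},
  {"tx": 0, "ty": 0, "tz": 0, "rx": 0, "ry": 0, "rz": 0},
  {"tx": 0, "ty": 0, "tz": 0, "rx": 0, "ry": 0, "rz": 0},
])

```text
time: 11.45
tool_pos: [406.7, -327.4, 138.9]
tcp_rot: [3.141, 0.0, 1.71]
contact_force: [0.0, 0.3, -0.6]
grip_width: 92.1
finger_force: 0.0
```

Call:
carry_out([
  {"tx": 0, "ty": 0, "tz": 0, "rx": 0, "ry": 0, "rz": 0},
  {"tx": 0, "ty": 0, "tz": 0, "rx": 0, "ry": 0, "rz": 0},
  {"tx": 0, "ty": 0, "tz": 0, "rx": 0, "ry": 0, "rz": 0},
  {"tx": 0, "ty": 0, "tz": 0, "rx": 0, "ry": 0, "rz": 0},
  {"tx": 0, "ty": 0, "tz": 0, "rx": 0, "ry": 0, "rz": 0},
  {"tx": 0, "ty": 0, "tz": 0, "rx": 0, "ry": 0, "rz": 0},
  {"tx": 0, "ty": 0, "tz": 0, "rx": 0, "ry": 0, "rz": 0},
  {"tx": 0, "ty": 0, "tz": 0, "rx": 0, "ry": 0, "rz": 0},
  {"tx": 0, "ty": 0, "tz": 0, "rx": 0, "ry": 0, "rz": 0},
], gripper=1)

```text
time: 12.35
tool_pos: [406.5, -327.5, 138.7]
tcp_rot: [-3.142, -0.0, 1.71]
contact_force: [-1.8, -0.4, 0.8]
grip_width: 53.7
finger_force: 30.0
```

Call:
carry_out([
  {"tx": 0, "ty": 0, "tz": 5, "rx": 0, "ry": 0, "rz": 0},
  {"tx": 0, "ty": 0, "tz": 15, "rx": 0, "ry": 0, "rz": 0},
  {"tx": 0, "ty": 0, "tz": 25, "rx": 0, "ry": 0, "rz": 0},
  {"tx": 0, "ty": 0, "tz": 25, "rx": 0, "ry": 0, "rz": 0},
  {"tx": 0, "ty": 0, "tz": 20, "rx": 0, "ry": 0, "rz": 0},
  {"tx": 6, "ty": 12, "tz": 0, "rx": 0, "ry": 0, "rz": 0},
  {"tx": 12, "ty": 23, "tz": 0, "rx": 0, "ry": 0, "rz": 0},
  {"tx": 15, "ty": 29, "tz": 0, "rx": 0, "ry": 0, "rz": 0},
  {"tx": 15, "ty": 29, "tz": 0, "rx": 0, "ry": 0, "rz": 0},
  {"tx": 15, "ty": 29, "tz": 0, "rx": 0, "ry": 0, "rz": 0},
  {"tx": 15, "ty": 29, "tz": 0, "rx": 0, "ry": 0, "rz": 0},
  {"tx": 15, "ty": 29, "tz": 0, "rx": 0, "ry": 0, "rz": 0},
])

```text
time: 13.55
tool_pos: [499.5, -144.9, 227.2]
tcp_rot: [-3.14, -0.002, 1.71]
contact_force: [0.3, -0.6, -2.8]
grip_width: 53.9
finger_force: 30.0
```

Call:
carry_out([
  {"tx": 15, "ty": 29, "tz": 0, "rx": 0, "ry": 0, "rz": 0},
  {"tx": 15, "ty": 29, "tz": 0, "rx": 0, "ry": 0, "rz": 0},
  {"tx": 15, "ty": 29, "tz": 0, "rx": 0, "ry": 0, "rz": 0},
  {"tx": 15, "ty": 29, "tz": 0, "rx": 0, "ry": 0, "rz": 0},
  {"tx": 12, "ty": 23, "tz": 0, "rx": 0, "ry": 0, "rz": 0},
  {"tx": 6, "ty": 12, "tz": 0, "rx": 0, "ry": 0, "rz": 0},
  {"tx": 3, "ty": 6, "tz": 0, "rx": 0, "ry": 0, "rz": 0},
  {"tx": 0, "ty": 0, "tz": 0, "rx": 0, "ry": 0, "rz": 0},
  {"tx": 0, "ty": 0, "tz": 0, "rx": 0, "ry": 0, "rz": 0},
])

```text
time: 14.45
tool_pos: [580.1, 8.8, 228.5]
tcp_rot: [-3.141, 0.0, 1.709]
contact_force: [-0.4, -0.2, -2.5]
grip_width: 53.0
finger_force: 30.0
```

Call:
carry_out([
  {"tx": 1, "ty": 0, "tz": -8, "rx": 0, "ry": 0, "rz": 0},
  {"tx": 0, "ty": 0, "tz": -8, "rx": 0, "ry": 0, "rz": 0},
  {"tx": 0, "ty": 0, "tz": -6, "rx": 0, "ry": 0, "rz": 0},
  {"tx": 0, "ty": 0, "tz": -4, "rx": 0, "ry": 0, "rz": 0},
  {"tx": 0, "ty": 0, "tz": -3, "rx": 0, "ry": 0, "rz": 0},
  {"tx": 0, "ty": 0, "tz": 0, "rx": 0, "ry": 0, "rz": 0},
  {"tx": 0, "ty": 0, "tz": 0, "rx": 0, "ry": 0, "rz": 0},
])

```text
time: 15.15
tool_pos: [581.7, 9.6, 199.9]
tcp_rot: [3.141, 0.0, 1.71]
contact_force: [0.6, 0.2, -2.8]
grip_width: 53.7
finger_force: 30.0
```

```bash
python3 - <<'E'
from h import *
o=bot.get_obs();print(o["tool_pos"],o["contact_force"],o["time"])
a=bot.capture("scene")[160:345,195:365,::-1]
cv2.imwrite("pics/m5.png",cv2.resize(a,None,fx=3.2,fy=3.2,interpolation=2))
E
```

```text
[581.66979958   9.58369313 199.89803379] [ 0.64329412  0.17799452 -2.84338936] 15.15
```

View pics/m5.png

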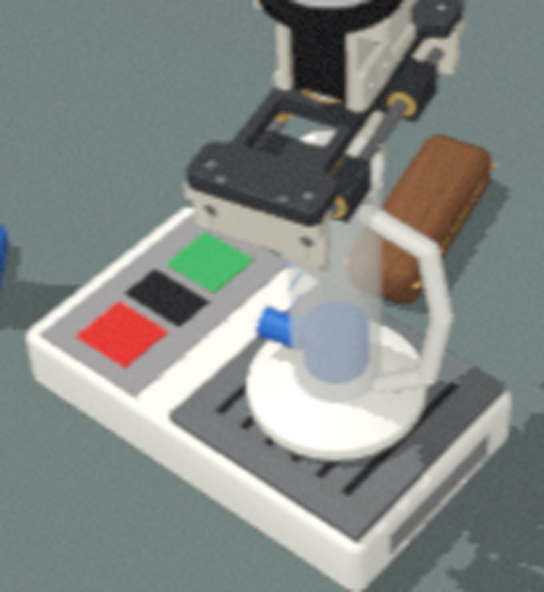

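The foot is centred over the plate: foot ellipse x 247–425, centre about (336,400), against the plate's diagonal midpoint (338,401). I lower it the last 5 mm.

Call:
carry_out([
  {"tx": 0, "ty": 0, "tz": -1.5, "rx": 0, "ry": 0, "rz": 0},
  {"tx": 0, "ty": 0, "tz": -1, "rx": 0, "ry": 0, "rz": 0},
  {"tx": 0, "ty": 0, "tz": -1, "rx": 0, "ry": 0, "rz": 0},
  {"tx": 0, "ty": 0, "tz": -0.7, "rx": 0, "ry": 0, "rz": 0},
  {"tx": 0, "ty": 0, "tz": -0.7, "rx": 0, "ry": 0, "rz": 0},
  {"tx": 0, "ty": 0, "tz": -0.5, "rx": 0, "ry": 0, "rz": 0},
  {"tx": 0, "ty": 0, "tz": 0, "rx": 0, "ry": 0, "rz": 0},
  {"tx": 0, "ty": 0, "tz": 0, "rx": 0, "ry": 0, "rz": 0},
])

```text
time: 16.0
tool_pos: [581.5, 9.5, 194.7]
tcp_rot: [3.141, 0.0, 1.71]
contact_force: [-1.7, 0.3, 1.3]
grip_width: 53.9
finger_force: 30.0
```

Call:
carry_out([
  {"tx": 0, "ty": 0, "tz": 0, "rx": 0, "ry": 0, "rz": 0},
  {"tx": 0, "ty": 0, "tz": 0, "rx": 0, "ry": 0, "rz": 0},
  {"tx": 0, "ty": 0, "tz": 0, "rx": 0, "ry": 0, "rz": 0},
  {"tx": 0, "ty": 0, "tz": 0, "rx": 0, "ry": 0, "rz": 0},
  {"tx": 0, "ty": 0, "tz": 0, "rx": 0, "ry": 0, "rz": 0},
  {"tx": 0, "ty": 0, "tz": 0, "rx": 0, "ry": 0, "rz": 0},
  {"tx": 0, "ty": 0, "tz": 10, "rx": 0, "ry": 0, "rz": 0},
  {"tx": 0, "ty": 0, "tz": 20, "rx": 0, "ry": 0, "rz": 0},
  {"tx": 0, "ty": 0, "tz": 25, "rx": 0, "ry": 0, "rz": 0},
  {"tx": 0, "ty": 0, "tz": 25, "rx": 0, "ry": 0, "rz": 0},
  {"tx": 0, "ty": 0, "tz": 5, "rx": 0, "ry": 0, "rz": 0},
  {"tx": 0, "ty": 0, "tz": 0, "rx": 0, "ry": 0, "rz": 0},
], gripper=0)

```text
time: 17.2
tool_pos: [581.9, 9.5, 280.4]
tcp_rot: [3.139, 0.001, 1.71]
contact_force: [0.2, 0.4, -0.0]
grip_width: 91.9
finger_force: 0.0
```

Call:
carry_out([
  {"tx": -7, "ty": -18, "tz": 0, "rx": 0, "ry": 0, "rz": -0.04},
  {"tx": -11, "ty": -26, "tz": 0, "rx": 0, "ry": 0, "rz": -0.05},
  {"tx": -11, "ty": -28, "tz": 0, "rx": 0, "ry": 0, "rz": -0.05},
  {"tx": -11, "ty": -28, "tz": 0, "rx": 0, "ry": 0, "rz": -0.05},
  {"tx": -10, "ty": -24, "tz": 0, "rx": 0, "ry": 0, "rz": -0.05},
  {"tx": -6, "ty": -15, "tz": 0, "rx": 0, "ry": 0, "rz": 0},
  {"tx": 0, "ty": 0, "tz": -30, "rx": 0, "ry": 0, "rz": 0},
  {"tx": 0, "ty": 0, "tz": -40, "rx": 0, "ry": 0, "rz": 0},
  {"tx": 0, "ty": 0, "tz": -40, "rx": 0, "ry": 0, "rz": 0},
  {"tx": 0, "ty": 0, "tz": -30, "rx": 0, "ry": 0, "rz": 0},
  {"tx": 0, "ty": 0, "tz": 0, "rx": 0, "ry": 0, "rz": 0},
  {"tx": 0, "ty": 0, "tz": 0, "rx": 0, "ry": 0, "rz": 0},
], gripper=1)

```text
time: 18.4
tool_pos: [525.2, -129.3, 139.0]
tcp_rot: [-3.14, -0.0, 1.47]
contact_force: [-0.4, -0.5, 0.2]
grip_width: 1.9
finger_force: 0.0
```

```bash
python3 - <<'E'
from h import *
o=bot.get_obs();print(o["tool_pos"],o["tcp_rot"],o["contact_force"],o["grip_width"],o["time"])
a=bot.capture("scene")[150:345,195:365,::-1]
b=bot.capture("top")[150:270,265:435,::-1]
cv2.imwrite("pics/m6.png",np.hstack([cv2.resize(a,(384,440),interpolation=2),cv2.resize(b,(408,440),interpolation=2)]))
E
```

```text
[ 525.23940632 -129.34447802  139.04904472] [-3.13996842e+00 -4.67307075e-04  1.46977975e+00] [-0.35509848 -0.47480081  0.20878582] 1.8558164477432173 18.4
```

View pics/m6.png

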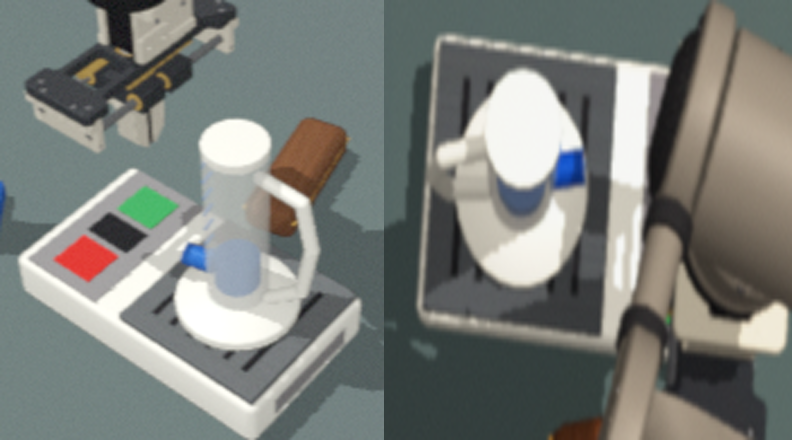

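The trainer stands upright with its foot inside the plate (top half: foot x 456–588 and lower edge 288, on a plate spanning about x 433–610 and lower edge 335). The closed fingers are above the green key, so I go down.

Call:
carry_out([
  {"tx": 0, "ty": 0, "tz": -15, "rx": 0, "ry": 0, "rz": 0},
  {"tx": 0, "ty": 0, "tz": -20, "rx": 0, "ry": 0, "rz": 0},
  {"tx": 0, "ty": 0, "tz": -20, "rx": 0, "ry": 0, "rz": 0},
  {"tx": 0, "ty": 0, "tz": -12, "rx": 0, "ry": 0, "rz": 0},
  {"tx": 0, "ty": 0, "tz": -8, "rx": 0, "ry": 0, "rz": 0},
  {"tx": 0, "ty": 0, "tz": -4, "rx": 0, "ry": 0, "rz": 0},
  {"tx": 0, "ty": 0, "tz": 0, "rx": 0, "ry": 0, "rz": 0},
  {"tx": 0, "ty": 0, "tz": 0, "rx": 0, "ry": 0, "rz": 0},
  {"tx": 0, "ty": 0, "tz": 0, "rx": 0, "ry": 0, "rz": 0},
])

```text
time: 19.4
tool_pos: [526.0, -129.6, 61.0]
tcp_rot: [3.14, 0.0, 1.47]
contact_force: [-0.4, -0.2, 0.1]
grip_width: 0.4
finger_force: 0.0
```

Call:
carry_out([
  {"tx": 0, "ty": 0, "tz": -3, "rx": 0, "ry": 0, "rz": 0},
  {"tx": 0, "ty": 0, "tz": -2, "rx": 0, "ry": 0, "rz": 0},
  {"tx": 0, "ty": 0, "tz": -1.5, "rx": 0, "ry": 0, "rz": 0},
  {"tx": 0, "ty": 0, "tz": -1, "rx": 0, "ry": 0, "rz": 0},
  {"tx": 0, "ty": 0, "tz": -0.5, "rx": 0, "ry": 0, "rz": 0},
  {"tx": 0, "ty": 0, "tz": 0, "rx": 0, "ry": 0, "rz": 0},
  {"tx": 0, "ty": 0, "tz": 0, "rx": 0, "ry": 0, "rz": 0},
])

```text
time: 20.1
tool_pos: [525.5, -129.4, 52.5]
tcp_rot: [3.142, 0.0, 1.47]
contact_force: [-2.0, 0.6, 4.3]
grip_width: 0.3
finger_force: 2.1
```

Call:
carry_out([
  {"tx": 0, "ty": 0, "tz": -0.6, "rx": 0, "ry": 0, "rz": 0},
  {"tx": 0, "ty": 0, "tz": 0, "rx": 0, "ry": 0, "rz": 0},
  {"tx": 0, "ty": 0, "tz": 0, "rx": 0, "ry": 0, "rz": 0},
])

```text
time: 20.4
tool_pos: [525.5, -129.4, 52.0]
tcp_rot: [3.141, 0.0, 1.47]
contact_force: [-2.0, 0.8, 6.5]
grip_width: 0.4
finger_force: 3.0
```

Call:
carry_out([
  {"tx": 0, "ty": 0, "tz": 0, "rx": 0, "ry": 0, "rz": 0},
  {"tx": 0, "ty": 0, "tz": 0, "rx": 0, "ry": 0, "rz": 0},
  {"tx": 0, "ty": 0, "tz": 0, "rx": 0, "ry": 0, "rz": 0},
  {"tx": 0, "ty": 0, "tz": 0, "rx": 0, "ry": 0, "rz": 0},
  {"tx": 0, "ty": 0, "tz": 0, "rx": 0, "ry": 0, "rz": 0},
  {"tx": 0, "ty": 0, "tz": 0, "rx": 0, "ry": 0, "rz": 0},
  {"tx": 0, "ty": 0, "tz": 0, "rx": 0, "ry": 0, "rz": 0},
  {"tx": 0, "ty": 0, "tz": 0, "rx": 0, "ry": 0, "rz": 0},
  {"tx": 0, "ty": 0, "tz": 0, "rx": 0, "ry": 0, "rz": 0},
  {"tx": 0, "ty": 0, "tz": 0, "rx": 0, "ry": 0, "rz": 0},
  {"tx": 0, "ty": 0, "tz": 0, "rx": 0, "ry": 0, "rz": 0},
])

```text
time: 21.5
tool_pos: [525.5, -129.4, 52.0]
tcp_rot: [3.141, -0.0, 1.47]
contact_force: [-2.2, -0.1, 7.1]
grip_width: 0.6
finger_force: 3.0
```

Call:
carry_out([
  {"tx": 0, "ty": 0, "tz": 3, "rx": 0, "ry": 0, "rz": 0},
  {"tx": 0, "ty": 0, "tz": 10, "rx": 0, "ry": 0, "rz": 0},
  {"tx": 0, "ty": 0, "tz": 20, "rx": 0, "ry": 0, "rz": 0},
  {"tx": 0, "ty": 0, "tz": 30, "rx": 0, "ry": 0, "rz": 0},
  {"tx": 0, "ty": 0, "tz": 30, "rx": 0, "ry": 0, "rz": 0},
  {"tx": 0, "ty": 0, "tz": 15, "rx": 0, "ry": 0, "rz": 0},
  {"tx": 0, "ty": 0, "tz": 0, "rx": 0, "ry": 0, "rz": 0},
  {"tx": 0, "ty": 0, "tz": 0, "rx": 0, "ry": 0, "rz": 0},
  {"tx": 0, "ty": 0, "tz": 0, "rx": 0, "ry": 0, "rz": 0},
])

```text
time: 22.4
tool_pos: [524.9, -129.2, 158.5]
tcp_rot: [-3.14, -0.001, 1.47]
contact_force: [-0.5, 1.0, 0.1]
grip_width: 0.8
finger_force: 0.0
```

```bash
python3 -c "
from plant import bot
print(bot.close_job())"
```

```text
the job is handed in; nothing more can be done
None
```

The job is handed in, at about 22 s on the robot's clock: the mug is upright on the coaster, the trainer stands wholly on the drying plate, and the green key was held at about 6–7 N for over a second; the hand-in gave no verdict.

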